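Mesh the awning winder's gear on its splined spindle and hold it down

ROBOT

A 6-joint arm with a two-finger parallel gripper is mounted at the origin on the work surface. World frame = base frame: x ahead of the robot, y to its left, z up, the work surface at z = 0. Lengths are in mm, angles in rad, forces in N, time in s.
With the tool pointing down it reaches from about 350 to 775 mm from the base axis. Payload 7.3 kg.
Tool frame: the origin (TCP) lies between the finger pads; the fingertips stand 17 mm ahead of it and the grasp point (between the pads) lies 2 mm behind it; z points along the fingers, y is the direction in which the jaws open and shut (so a half turn about z gives the same grasp; the last joint's range is limited). The gripper opens to 92 mm and grips with 3 to 60 N. Pads are 19 mm wide; open, the fingers measure 130 mm over their backs; the gripper's body (75 mm by 190 mm) begins 47 mm behind the grasp point.
Start: joints at [0.973, 0.342, 1.524, -0, 1.275, -0.146], TCP at [229.196, 472.348, 243.741] pointing down, gripper open.
Joint ranges: [-2.53, 2.53], [-0.77, 2.02], [0.04, 2.7], [-1, 4.14], [0.28, 2.66], [-3.11, 3.11]. Speed limits (rad/s): [2.57, 2.57, 3.14, 3.14, 3.14, 3.14].

INTERFACE

Orientations are given as [roll, pitch, yaw] about the fixed x, y, z axes, in that order (R = Rz(yaw) Ry(pitch) Rx(roll)).
In Python, from plant import get_obs, capture, get_calibration, close_job gives the robot as it stands.
- The arm moves only by the tool carry_out, never from a script. Its argument "moves" is one flat list of numbers, 7 for each row, row after row: the shift along the tool's x, y, z normalised to -1 to 1, where 1 is 40 cm, then the turn, a rotation vector about the tool's x, y, z normalised to -1 to 1, where 1 is 30 degrees, then the opening, from 0 (shut) to 1 (fully open). A call has exactly 8 rows; each row is the pose to reach, as a shift and turn from the pose measured when the call began, along the tool's axes at that moment; what a row does not reach only later rows make up. A row lasts 1/10 s, in which the tool goes at most 50 mm and 8.59 degrees, less where a joint would pass 70% of its speed; a pose out of reach is approached as far as the arm can. A call with a number of a shift or a turn outside -1 to 1 is refused whole. A call with a gripper value outside its range is refused whole. The fingers move at their own pace and stop on an object; the grip force is fixed at half the most. Time passes only in rows, so rows that repeat a pose let the fingers close, or fill a call up. It gives the time, the measured TCP pose, the force and the opening at its end, in the units of the state.
- get_obs(): the state, without advancing time (a new reading comes with each control period).
- capture(name): name is "scene" or "side" or "wrist"; returns the picture (400x640x3 uint8, red, green, blue); there is no depth.
- get_calibration(name): a dict with "vfov" (degrees; the focal length in pixels is half the picture's height over the tangent of half this angle, whatever the lens; pixels are square), "cx", "cy" (the principal point, pixels), "dist" ([k1, k2, p1, p2, k3] as OpenCV has them; the pictures are not rectified), "cam_to_world" (4x4, takes a point from camera to world coordinates). Camera axes: x right, y up, looking along -z (the intrinsics and any distortion apply to the point x, -y, -z); pixel columns grow to the right and rows downward; lengths in mm; the calibration is good to about 2 mm. A picture is of the moment at which its call begins: read the wrist's pose just before it. get_calibration takes no time and is no camera call; for the wrist camera it gives the pose at the moment of the call.
- close_job(): hands the job in, once; it reports no verdict.
The state is a dict: "time": time; "joint_positions": joint angles; "dq": joint speeds; "tau": joint torques, N m; "tool_pos": TCP position; "tcp_rot": TCP orientation; "contact_force": force on the tool from outside, world axes, zero at the start; "moment": the same for the moment, N m; "grip_width": finger opening in mm.
Only numpy, scipy, OpenCV 4.12 (cv2) and the standard library are available. Lean on these libraries where they do the work, as an engineer would, in place of code of your own. Each camera call takes 0.05 s, during which the arm holds its last target.

TASK

Pick up the yellow gear by its square hub and put it, hub uppermost, on the upright splined spindle of the green awning-winder gearbox, turning it until the cross-shaped bore meshes with the splines and it slides down onto the copper spring plate. Push it on down until the plate is fully pressed in, and finish like that: still gripping the gear and keeping the plate pressed down, because it springs back otherwise. Leave the other things on the bench where they are.

Things in the scene. Friction and masses are not known exactly. Their poses are not given: they have to be found in the camera images.
- gear_center (a point): Yellow plastic gear, about 0.14 kg, lying hub up. Point on its axis 25 mm above its underside, z up. Toothed rim 68 mm diameter, 0 to 12 mm above the underside; above it a square hub 36 x 36 mm, 12 to 50 mm, flats square to x and y: grasp across two flats. Through bore, a cross: slots 29 mm long, 9 mm wide along x and y. Quarter turns are equivalent.
- spindle: Fixed steel spindle, cannot turn. Origin on its axis at the gearbox top, 45 mm above the bench, z up. Cross section: ribs 26 x 6 mm along x and y, up to 44 mm above the origin; quarter turns are equivalent. Above, a round 10 mm pilot tapers to 4 mm at the tip, 58 mm above the origin. The gear slides down if aligned within about 8 degrees, else it rests on the ribs.
- spindle_tip (a point): Tip of the spindle's pilot nose, on the axis, 103 mm above the bench.
- thrust_plate (a joint): Travel (m) of the copper spring plate round the spindle's foot, a 56 mm disc: 0 up, 0.008 fully down. Its top is 59 mm above the bench when up, 51 mm when fully down on a hard stop. It starts to move at about 3 N and takes about 10 N at full travel (800 N/m); the gear's weight alone does not move it.
- gearbox: Green gearbox with an aluminium top, fixed, 130 x 110 mm (its x, y), 45 mm high; origin at the centre of its underside. The spindle stands at its centre.
- pulley_center (a point): Blue plastic pulley with a round bore, 66 mm diameter, 24 mm high; it does not fit the spindle; low bystander, not to be disturbed; origin at its centre
- dish_center (a point): White ceramic dish of washers, 104 mm diameter, 28 mm high; low bystander, not to be disturbed; origin at its centre
- fuse_box_center (a point): Grey fuse box with a clear lid and two black clips, 94 x 144 mm, 52 mm high; low bystander, not to be disturbed; origin at its centre
- ratchet_center (a point): Black ratchet, 200 mm long along x (from -95 to +104 mm), 22 mm high; low bystander, not to be disturbed; origin at its centre
- nail_set_center (a point): Steel nail set, 115 mm long along x (from -55 to +60 mm), 12 mm thick; low bystander, not to be disturbed; origin at its centre
- screwdriver_center (a point): Stubby red screwdriver, 98 mm long along x (from -50 to +48 mm), 30 mm thick; low bystander, not to be disturbed; origin at its centre
Not all that is in view belongs to the job. Of the things that look like the part that bears gear_center, the middle-sized one is meant.

How it is judged (in metres and radians):
On the way, in this order (a step that is already met when the one before it is completed fails the run):
1. the gear is lifted clear of the bench (height (world z) of gear_center above 0.1 m), for 0.1 s.
2. the gear is meshed and has slid down the splines to the spring plate (horizontal distance between gear_center and spindle_tip below 0.005 m and angle between gear_center's own z axis and vertical below 0.1 rad and (angle between the x axis of gear_center and the x axis of spindle, either way round below 0.25 rad or angle between the x axis of gear_center and the y axis of spindle, either way round below 0.25 rad) and z of gear_center in the frame of spindle below 0.045 m), for 0.1 s.
At the end, for the whole second after the job is handed in: The gear is on the spindle, hub up, within 5 mm of its axis, meshed with the splines, and is held by the fingers (over 2 N of contact) with the spring plate pressed at least 6 mm of its 8 mm, throughout the last second (horizontal distance between gear_center and spindle_tip below 0.005 m and angle between gear_center's own z axis and vertical below 0.1 rad and (angle between the x axis of gear_center and the x axis of spindle, either way round below 0.25 rad or angle between the x axis of gear_center and the y axis of spindle, either way round below 0.25 rad) and value of joint thrust_plate above 0.006 m and z of gear_center in the frame of spindle below 0.036 m and contact force between the fingers and gear above 2 N); the arm keeps its last pose, push and grip.
It fails at once if the pulley, dish, fuse box, ratchet, nail set or screwdriver is moved by more than 30 mm (distance of any of pulley_center, dish_center, fuse_box_center, ratchet_center, nail_set_center, screwdriver_center from where it was at the start of the episode above 0.03 m).
It also fails if it takes over 45 s, if anything falls off the work surface, if the arm or the gripper's body presses on something with over 40 N, if the wrist force passes 120 N, or if a joint passes its speed limit or range.

## Working session

There is one attempt and no reset: what is moved stays moved. The work goes in short steps, Python scripts to look and compute and a tool call to move; the robot and the scene stay as the last step left them, time stands still between calls to the robot, and variables do not carry over. Pictures are saved under pics/ and viewed, and the job is handed in when it is done.

Besides the shell and the picture viewer there is one more tool, called after ">>>" by a JSON object that holds its "op" and its "data", one argument or row to a line. carry_out: Moves the arm, as the interface text tells. Scaled input: -1 to 1 covers 40 cm each way for a shift and 30 degrees each way for a turn. Its arguments: {"type":"object","properties":{"moves":{"type":"array","items":{"type":"number"}}},"required":["moves"]}

```bash
mkdir -p pics; ls; python3 - <<'E'
from plant import *
import cv2,numpy as np
o=get_obs();print({k:np.round(v,3).tolist() for k,v in o.items()})
for n in("scene","side","wrist"):
    c=get_calibration(n);print(n,c['vfov'],c['cx'],c['cy'],c['dist'],np.round(c['cam_to_world'],3).tolist())
    im=capture(n);cv2.imwrite(f"pics/{n}0.png",im[:,:,::-1])
E
```

```text
pics
{'time': 0.0, 'joint_positions': [0.973, 0.343, 1.525, -0.0, 1.275, -0.146], 'dq': [-0.0, 0.001, 0.0, -0.0, -0.001, -0.001], 'tau': [0.002, -43.125, -24.422, 0.072, 0.056, -0.0], 'tool_pos': [228.969, 472.031, 243.055], 'tcp_rot': [-3.14, -0.0, 2.69], 'contact_force': [0.054, 0.413, 0.435], 'moment': [0.01, 0.035, 0.021], 'grip_width': 91.529}
scene 46.85060636878046 319.40063892827504 183.3825327566951 [0.03678562 0.         0.         0.         0.        ] [[-0.844, -0.452, 0.288, 861.324], [0.536, -0.716, 0.446, 477.015], [0.004, 0.531, 0.847, 994.551], [0.0, 0.0, 0.0, 1.0]]
side 44.52862350461027 322.1335766566864 201.2359528465886 [-0.02486019  0.          0.          0.          0.        ] [[0.816, 0.347, -0.461, 4.637], [-0.577, 0.516, -0.633, -786.658], [0.018, 0.783, 0.622, 830.675], [0.0, 0.0, 0.0, 1.0]]
wrist 66.45383278480463 318.0846823290631 197.35802639744475 [-0.01602323  0.          0.          0.          0.        ] [[0.436, -0.873, -0.221, 169.428], [0.9, 0.422, 0.108, 502.272], [-0.001, -0.246, 0.969, 384.851], [0.0, 0.0, 0.0, 1.0]]
```

View pics/scene0.png

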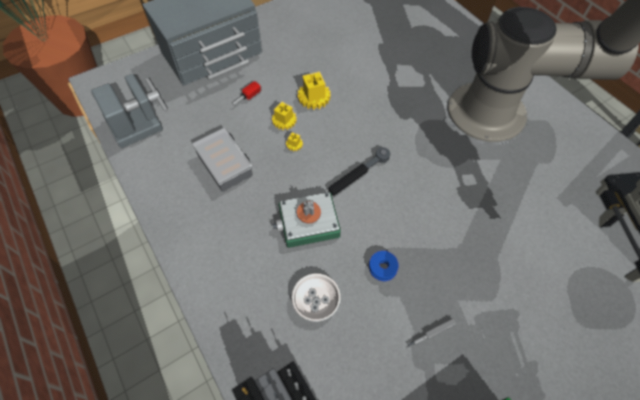

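View pics/side0.png

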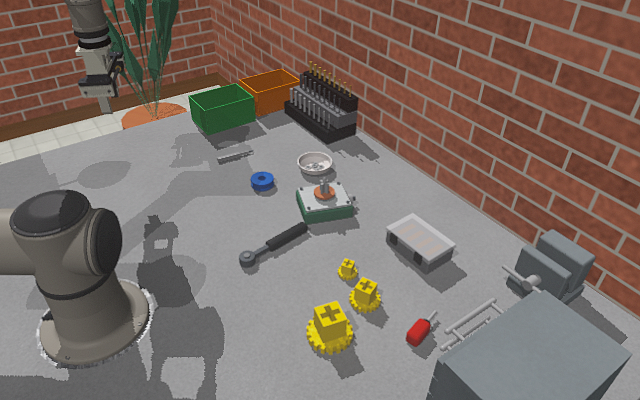

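View pics/wrist0.png

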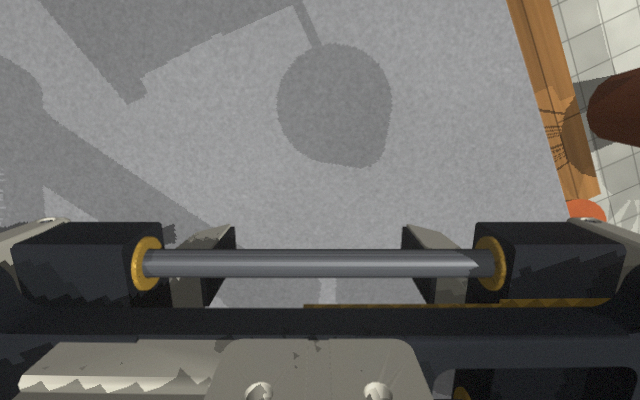

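The scene shows three yellow look-alikes. The large one is at scene (314,92) / side (330,328), the middle one at scene (284,116) / side (365,294), and the small one at scene (294,142) / side (348,268). The middle one is the target. The gearbox is at scene (308,212) / side (325,197). Next I'll look at close crops and check sizes.

```bash
cat > h.py <<'E'
from plant import *
import cv2,numpy as np
def K(c):
    f=200/np.tan(np.radians(c['vfov'])/2); return np.array([[f,0,c['cx']],[0,f,c['cy']],[0,0,1.]])
def ray(c,uv):
    p=cv2.undistortPoints(np.array(uv,float).reshape(-1,1,2),K(c),np.array(c['dist'])).reshape(-1,2)
    T=np.array(c['cam_to_world']); d=np.c_[p[:,0],-p[:,1],-np.ones(len(p))]@T[:3,:3].T
    return T[:3,3],d
def plane(c,uv,z):
    o,d=ray(c,uv); return o+d*((z-o[2])/d[:,2])[:,None]
def proj(c,P):
    T=np.array(c['cam_to_world']);q=(np.array(P,float).reshape(-1,3)-T[:3,3])@T[:3,:3]
    q=np.c_[q[:,0],-q[:,1],-q[:,2]]
    return cv2.projectPoints(q,np.zeros(3),np.zeros(3),K(c),np.array(c['dist']))[0].reshape(-1,2)
def yellow(im): 
    h=cv2.cvtColor(im,cv2.COLOR_RGB2HSV); return cv2.inRange(h,(22,120,60),(35,255,255))
def copper(im):
    h=cv2.cvtColor(im,cv2.COLOR_RGB2HSV); return cv2.inRange(h,(3,90,60),(18,255,255))
def crop(im,x0,y0,x1,y1,s,name):
    cv2.imwrite(name,cv2.resize(im[y0:y1,x0:x1,::-1],None,fx=s,fy=s,interpolation=cv2.INTER_CUBIC))
E
python3 - <<'E'
from h import *
for n in("scene","side"):
    im=cv2.imread(f"pics/{n}0.png")[:,:,::-1].copy();c=get_calibration(n)
    for nm,m in(("Y",yellow(im)),("C",copper(im))):
        N,l,st,ce=cv2.connectedComponentsWithStats(m)
        for i in range(1,N):
            if st[i,4]>60 and st[i,1]+st[i,3]<395: print(n,nm,st[i].tolist(),ce[i].round(1),plane(c,ce[i],20 if nm=="Y" else 59).round(1))
im=cv2.imread("pics/side0.png")[:,:,::-1]
crop(im,290,240,410,370,5,"pics/c1.png");crop(im,280,160,370,230,8,"pics/c2.png")
im=cv2.imread("pics/scene0.png")[:,:,::-1]
a=im[60:160,250:350];b=im[180:260,265:365];cv2.imwrite("pics/c3.png",cv2.resize(np.vstack([a,b])[:,:,::-1],None,fx=3.3,fy=3.3))
E
```

```text
scene Y [297, 72, 34, 37, 881] [313.5  91.3] [[ 378.8 -306.3   20. ]]
scene Y [272, 102, 24, 28, 488] [283.5 116.3] [[ 497.2 -272.    20. ]]
scene Y [286, 133, 17, 18, 228] [293.8 141.9] [[ 517.9 -181.7   20. ]]
scene C [0, 0, 150, 119, 9430] [63.4 41.9] [[ 911.4 -821.1   59. ]]
scene C [494, 0, 42, 12, 302] [513.1   3.7] [[-323.4 -251.9   59. ]]
scene C [536, 0, 25, 14, 202] [550.4   4.8] [[-415.3 -185.5   59. ]]
scene C [563, 0, 26, 14, 198] [577.7   4.5] [[-485.5 -140.7   59. ]]
scene C [592, 0, 28, 14, 219] [607.8   4.5] [[-561.5  -90.9   59. ]]
scene C [560, 7, 24, 16, 208] [569.6  16. ] [[-423.8 -116.9   59. ]]
scene C [587, 7, 21, 13, 176] [596.   14.2] [[-495.5  -79.4   59. ]]
scene C [632, 57, 8, 14, 76] [636.2  64.3] [[-417.9  125.6   59. ]]
scene C [594, 72, 46, 40, 912] [624.2  89.4] [[-312.6  170.7   59. ]]
scene C [0, 125, 59, 139, 1960] [ 23.2 194. ] [[1139.5 -358.    59. ]]
scene C [0, 184, 19, 47, 280] [  8.4 207.3] [[1175.8 -339.5   59. ]]
scene C [0, 202, 16, 48, 301] [  5.8 227.9] [[1192.8 -288.7   59. ]]
scene C [297, 203, 24, 20, 263] [308.2 213.9] [[609.6  40.2
[... 8578 characters left out ...]

side C [437, 166, 46, 42, 697] [459.6 186.5] [[ 918.  -154.8   59. ]]
side C [314, 186, 21, 14, 169] [323.5 193.2] [[599.4  24.   59. ]]
side C [550, 195, 73, 55, 1343] [585.7 222.2] [[1068.1 -432.    59. ]]
side C [592, 194, 48, 45, 1053] [617.4 214.9] [[1162.4 -462.    59. ]]
side C [482, 196, 56, 47, 890] [509.5 219.4] [[ 918.4 -317.8   59. ]]
side C [514, 196, 63, 45, 909] [542.6 218.1] [[ 991.7 -361.2   59. ]]
side C [577, 234, 63, 57, 1135] [611.7 262.1] [[ 990.  -544.5   59. ]]
side C [618, 237, 22, 29, 379] [630.7 250.2] [[1064.6 -549.2   59. ]]
side C [585, 265, 18, 21, 205] [593.4 274.9] [[ 918.7 -542.5   59. ]]
side C [599, 274, 41, 43, 786] [620.8 293.6] [[ 917.5 -606.3   59. ]]
```

View pics/c1.png

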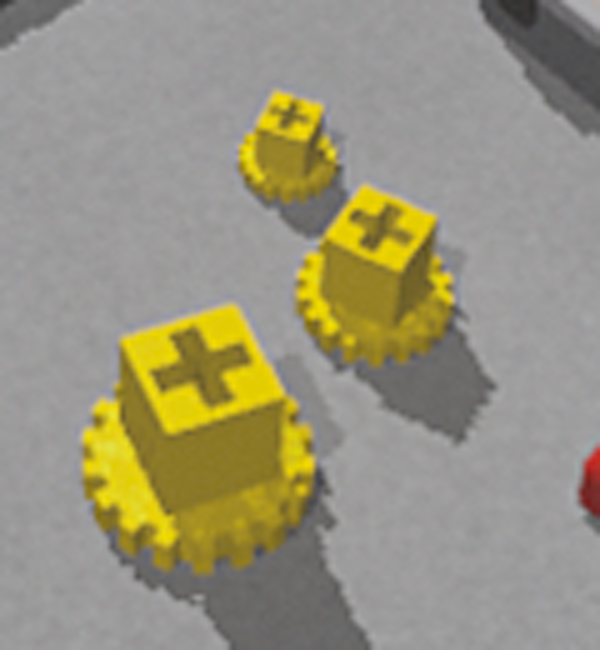

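View pics/c2.png

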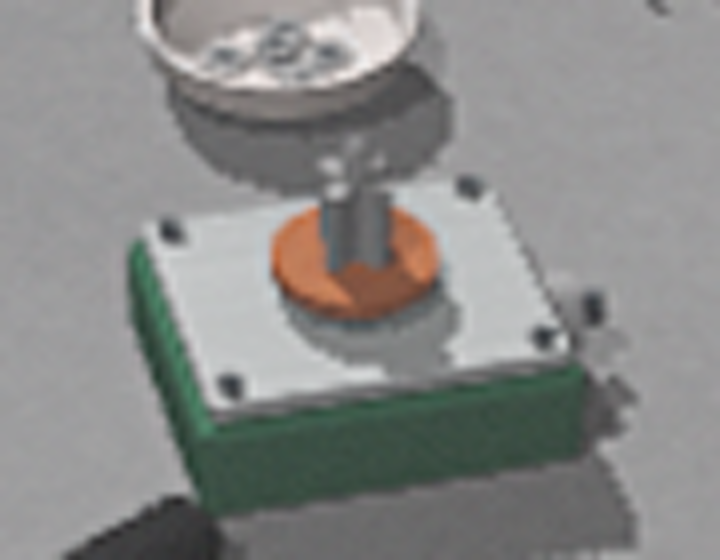

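Crop 1 shows the middle gear's cross and square hub clearly. Its top corners are at about side (363,277), (377,283), (370,294), (355,288). Crop 2 shows the copper plate and spindle at side (324,193).

```bash
python3 - <<'E'
from h import *
c=get_calibration("side")
q=(np.array([(367,187),(437,213),(400,272),(323,240)])+.5)/5-.5+[290,240]
P=plane(c,q,50);print(P.round(1),P.mean(0).round(1))
for i in range(4):
    d=P[(i+1)%4]-P[i];print(np.hypot(*d[:2]).round(1),np.degrees(np.arctan2(d[1],d[0])).round(1)%90)
q=(np.array([(165,228),(470,183),(548,335),(230,385)])+.5)/8-.5+[280,160]
P=plane(c,q,46);print(P.round(1),P.mean(0).round(1))
for i in range(4):
    d=P[(i+1)%4]-P[i];print(np.hypot(*d[:2]).round(1),np.degrees(np.arctan2(d[1],d[0])).round(1)%90)
o=get_obs();c=get_calibration("wrist")
from scipy.spatial.transform import Rotation as R
Rt=R.from_euler('xyz',o['tcp_rot']).as_matrix();T=np.array(c['cam_to_world'])
print((Rt.T@(T[:3,3]-o['tool_pos'])).round(1),(Rt.T@T[:3,:3]).round(3).tolist())
E
```

```text
[[ 505.2 -255.9   50. ]
 [ 520.5 -284.5   50. ]
 [ 486.5 -300.8   50. ]
 [ 470.8 -268.9   50. ]] [ 495.7 -277.5   50. ]
32.4 28.200000000000003
37.7 25.69999999999999
35.6 26.099999999999994
36.7 20.7
[[570.6  90.6  46. ]
 [670.4  54.2  46. ]
 [641.7 -26.4  46. ]
 [542.2   9.8  46. ]] [606.2  32.1  46. ]
106.3 70.0
85.6 70.4
105.9 70.0
85.6 70.7
[  66.8    1.  -141.7] [[0.001, 0.969, 0.246], [1.0, -0.001, -0.0], [-0.0, 0.246, -0.969]]
```

View pics/c3.png

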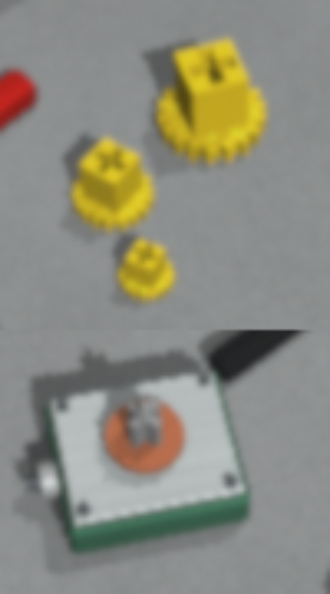

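Sizes match: the hub sides measure about 36 mm and the cover screws are square. That puts the gear at about (496,-278) with yaw 25.5° (mod 90), and the gearbox at about (606,32) with yaw 70°. I'll move over the gear in two calls and refine with the wrist camera.

>>> {"op": "carry_out", "data": {
  "moves": [-0.088, -0.0865, 0, 0, 0, 0.08, 1, -0.176, -0.173, 0, 0, 0, 0.16, 1, -0.264, -0.2595, 0, 0, 0, 0.24, 1, -0.352, -0.346, 0, 0, 0, 0.32, 1, -0.44, -0.4325, 0, 0, 0, 0.4, 1, -0.528, -0.519, 0, 0, 0, 0.48, 1, -0.616, -0.6055, 0, 0, 0, 0.56, 1, -0.704, -0.692, 0, 0, 0, 0.66, 1]
}}

```text
time: 0.95
tool_pos: [361.6, 98.3, 243.6]
tcp_rot: [-3.141, 0.0, 2.343]
contact_force: [1.2, 0.9, 0.6]
grip_width: 91.4
```

```bash
cat >> h.py <<'E'
from scipy.spatial.transform import Rotation as Rr
def delta(tgt,yaw=None):
    o=get_obs();M=Rr.from_euler('xyz',o['tcp_rot'])
    d=M.inv().apply(np.array(tgt,float)-o['tool_pos'])/400
    r=np.zeros(3)
    if yaw is not None: r=np.degrees((M.inv()*Rr.from_euler('xyz',[np.pi,0,np.radians(yaw)])).as_rotvec())/30
    print("t",round(o['time'],2),"pos",np.round(o['tool_pos'],1),"rot",np.degrees(o['tcp_rot']).round(2),"F",np.round(o['contact_force'],2),"w",round(float(o['grip_width']),1),"| shift",d.round(4),"turn",r.round(3))
E
python3 -c "
from h import *
delta([496,-278,170],115.5)"
```

```text
t 0.95 pos [361.6  98.3 243.6] rot [-1.7996e+02  3.0000e-02  1.3422e+02] F [1.23 0.94 0.65] w 91.4 | shift [-0.9083 -0.4152  0.1847] turn [-0.001  0.001  0.624]
```

>>> {"op": "carry_out", "data": {
  "moves": [-0.11, -0.05, 0.02, 0, 0, 0.08, 1, -0.22, -0.1, 0.04, 0, 0, 0.16, 1, -0.335, -0.15, 0.06, 0, 0, 0.24, 1, -0.45, -0.205, 0.08, 0, 0, 0.32, 1, -0.565, -0.26, 0.11, 0, 0, 0.4, 1, -0.68, -0.31, 0.14, 0, 0, 0.48, 1, -0.795, -0.363, 0.165, 0, 0, 0.56, 1, -0.908, -0.415, 0.185, 0, 0, 0.624, 1]
}}

```text
time: 1.75
tool_pos: [493.3, -272.0, 170.3]
tcp_rot: [-3.141, -0.0, 2.014]
contact_force: [1.0, 0.6, 0.4]
grip_width: 92.1
```

```bash
python3 -c "
from h import *
delta([496,-278,170],115.5)
c=get_calibration('wrist');im=capture('wrist');cv2.imwrite('pics/w1.png',im[:,:,::-1])
print(proj(c,[[496,-278,50]]))
delta([496,-278,170],115.5)"
```

```text
t 1.75 pos [ 493.3 -272.   170.3] rot [-1.7995e+02 -2.0000e-02  1.1538e+02] F [1.01 0.58 0.43] w 92.1 | shift [-0.0166 -0.0003  0.0007] turn [-0.002 -0.001 -0.004]
[[317.82243363 205.35391388]]
t 1.8 pos [ 494.9 -278.8  168.6] rot [-179.92    0.22  115.13] F [ 0.7  -6.29  0.2 ] w 91.8 | shift [ 0.0007  0.0033 -0.0036] turn [-0.003  0.007 -0.012]
```

View pics/w1.png

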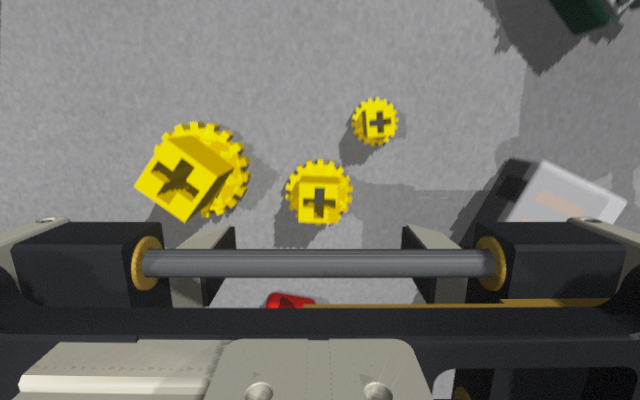

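```bash
python3 -c "
from h import *
im=capture('wrist')
c=get_calibration('wrist');im=capture('wrist');cv2.imwrite('pics/w2.png',im[:,:,::-1])
np.save('w2.npy',np.array(c['cam_to_world']))
print(proj(c,[[496,-278,50]]))
crop(im,270,140,370,240,6,'pics/c4.png')
delta([496,-278,170],115.5)"
```

```text
[[319.02833596 202.19267796]]
t 1.9 pos [ 493.  -272.4  169.4] rot [-1.799e+02 -7.000e-02  1.153e+02] F [ 0.02  0.81 -0.22] w 91.5 | shift [-0.0158  0.0009 -0.0015] turn [-0.003 -0.002 -0.007]
```

View pics/c4.png

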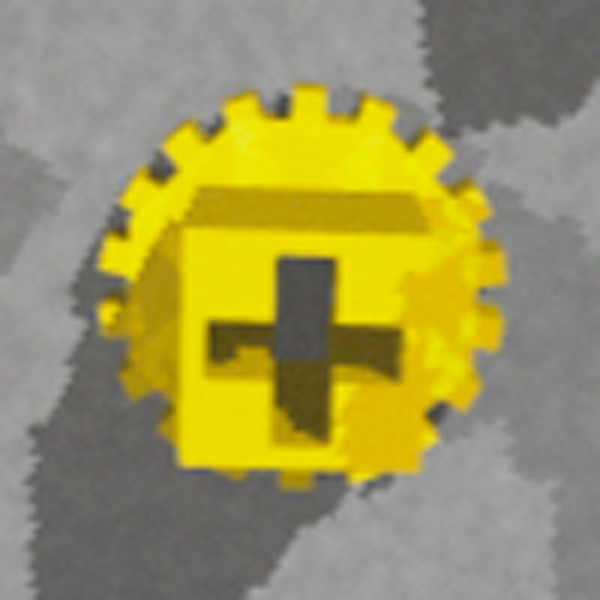

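```bash
python3 -c "
from h import *
c=get_calibration('wrist');c['cam_to_world']=np.load('w2.npy')
f=lambda a:(np.array(a)+.5)/6-.5+[270,140]
P=plane(c,f([(182,228),(421,234),(422,472),(180,467)]),50);print(P.round(1).tolist(),P.mean(0))
for i in range(4):
    d=P[(i+1)%4]-P[i];print(np.hypot(*d[:2]).round(1),np.degrees(np.arctan2(d[1],d[0])).round(1)%90)
print(plane(c,f([(305.5,350.5)]),50))
s=get_calibration('side');im=cv2.imread('pics/side0.png')
print(plane(s,[[363.6,288.3-2.6]],50))
o=get_obs();print(o['tool_pos'],np.degrees(o['tcp_rot']))
"
```

```text
[[471.6, -265.1, 50.0], [503.2, -251.1, 50.0], [519.3, -283.5, 50.0], [486.3, -298.2, 50.0]] [ 495.08777616 -274.48750326   50.        ]
34.5 23.8
36.1 26.5
36.2 24.099999999999994
36.2 24.0
[[ 495.53578605 -273.98519706   50.        ]]
[[ 490.58054741 -275.98103394   50.        ]]
[ 492.95475145 -272.4469727   169.41816621] [-1.79902156e+02 -7.04054883e-02  1.15301024e+02]
```

```bash
python3 -c "
from h import *
c=get_calibration('wrist');c['cam_to_world']=np.load('w2.npy');s=get_calibration('side')
im=cv2.imread('pics/w2.png')[:,:,::-1];crop(im,120,110,260,230,5,'pics/c5.png')
for z in (60,65,70,75,80): print(z,plane(s,[[330.4,313.0]],z).round(1),plane(c,[[177.5,178]],z).round(1))
delta([495,-275,120],114.5)
delta([495,-275,33],114.5)
"
```

```text
60 [[ 385.2 -301.    60. ]] [[ 378.8 -307.2   60. ]]
65 [[ 382.7 -304.1   65. ]] [[ 380.5 -305.4   65. ]]
70 [[ 380.2 -307.3   70. ]] [[ 382.2 -303.5   70. ]]
75 [[ 377.8 -310.4   75. ]] [[ 383.9 -301.6   75. ]]
80 [[ 375.3 -313.6   80. ]] [[ 385.7 -299.8   80. ]]
t 1.9 pos [ 493.  -272.4  169.4] rot [-1.799e+02 -7.000e-02  1.153e+02] F [ 0.02  0.81 -0.22] w 91.5 | shift [-0.0081  0.0021  0.1235] turn [-0.003 -0.002  0.027]
t 1.9 pos [ 493.  -272.4  169.4] rot [-1.799e+02 -7.000e-02  1.153e+02] F [ 0.02  0.81 -0.22] w 91.5 | shift [-0.0084  0.0025  0.341 ] turn [-0.003 -0.002  0.027]
```

View pics/c5.png

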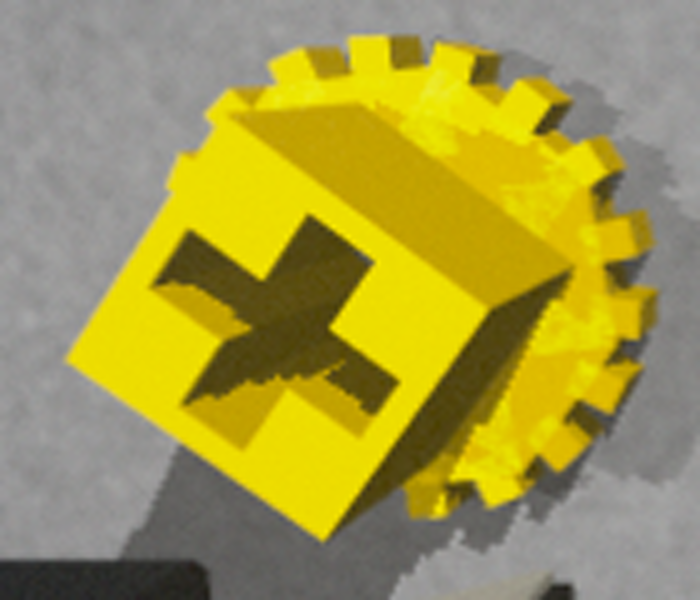

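Two rays put the big gear's top at about 68 mm, and the gripper body will stay above about 83 mm, so it clears. Descending with the jaws at 60 mm.

>>> {"op": "carry_out", "data": {
  "moves": [-0.004, 0.001, 0.05, 0, 0, 0.027, 0.65, -0.008, 0.002, 0.12, 0, 0, 0.027, 0.65, -0.0083, 0.0025, 0.19, 0, 0, 0.027, 0.65, -0.0083, 0.0025, 0.24, 0, 0, 0.027, 0.65, -0.0083, 0.0025, 0.28, 0, 0, 0.027, 0.65, -0.0083, 0.0025, 0.31, 0, 0, 0.027, 0.65, -0.0083, 0.0025, 0.333, 0, 0, 0.027, 0.65, -0.0083, 0.0025, 0.333, 0, 0, 0.027, 0.65]
}}

```text
time: 2.7
tool_pos: [494.6, -274.2, 35.5]
tcp_rot: [-3.139, -0.003, 1.999]
contact_force: [-0.5, -0.3, 0.6]
grip_width: 59.9
```

```bash
python3 -c "
from h import *
delta([495,-275,36],114.5)
im=capture('side');crop(im,300,230,420,340,6,'pics/c6.png')
im=capture('wrist');cv2.imwrite('pics/w3.png',im[:,:,::-1])
delta([495,-275,36],114.5)
"
```

```text
t 2.7 pos [ 494.6 -274.2   35.5] rot [-1.7986e+02 -1.6000e-01  1.1452e+02] F [-0.47 -0.32  0.61] w 59.9 | shift [-0.0022  0.0001 -0.0014] turn [-0.005 -0.005  0.001]
t 2.8 pos [ 495.3 -275.    36.7] rot [-1.7992e+02 -3.0000e-02  1.1451e+02] F [ 0.11 -0.1  -0.25] w 59.7 | shift [ 0.0002 -0.0007  0.0018] turn [-0.003 -0.001  0.   ]
```

View pics/c6.png

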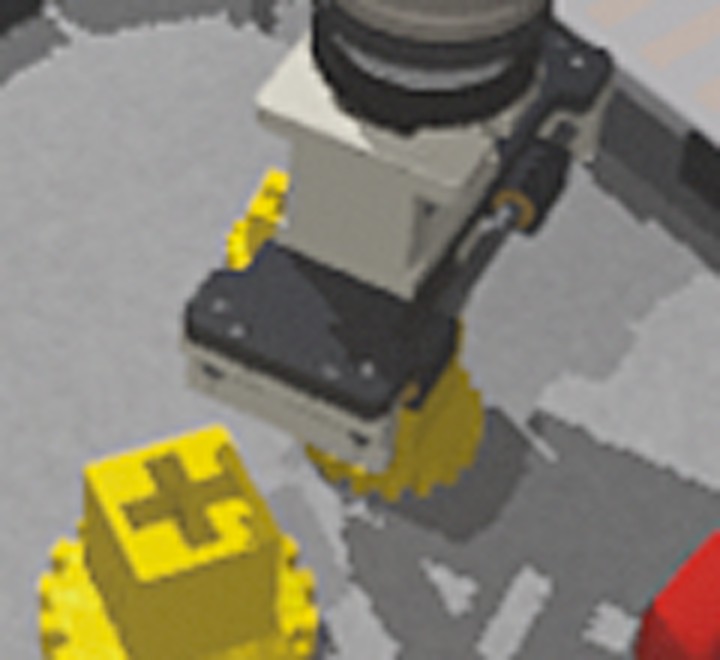

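View pics/w3.png

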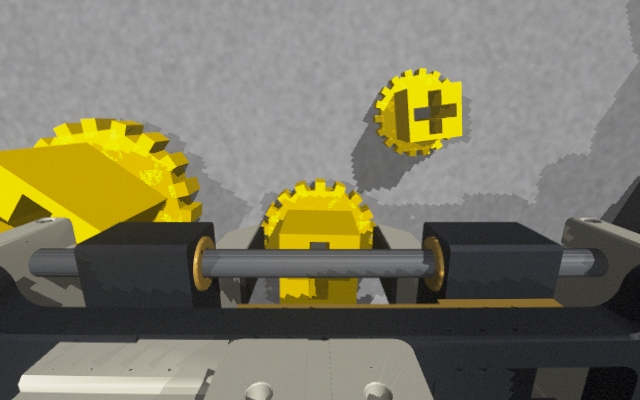

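The hub (wrist px 318,265) lies centred between the pads. I'll check the fore-aft offset from the hub's top front edge (row about 234), then close.

```bash
python3 -c "
from h import *
im=cv2.imread('pics/w3.png');cv2.imwrite('pics/c7.png',cv2.resize(im[170:320,240:400],None,fx=4.5,fy=3.9,interpolation=cv2.INTER_CUBIC))
c=get_calibration('wrist')
g=np.array([495.1,-274.5]);
for y in(233,234,235):
  P=plane(c,[[318,y]],50)[0];o=get_obs();v=np.array([np.cos(np.radians(114.5)),np.sin(np.radians(114.5))])
  print(y,P.round(1),((P[:2]-[494.9,-274.8])@v).round(1))
"
```

```text
233 [ 488.  -258.4   50. ] 17.8
234 [ 488.2 -258.8   50. ] 17.4
235 [ 488.4 -259.2   50. ] 16.9
```

View pics/c7.png

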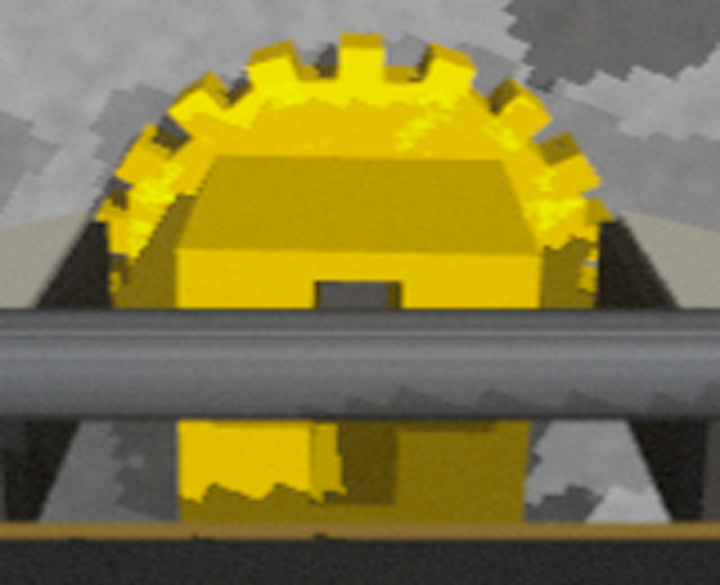

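>>> {"op": "carry_out", "data": {
  "moves": [0, 0, 0, 0, 0, 0, 0.5, 0, 0, 0, 0, 0, 0, 0.3, 0, 0, 0, 0, 0, 0, 0.2, 0, 0, 0, 0, 0, 0, 0.2, 0, 0, 0, 0, 0, 0, 0.2, 0, 0, 0, 0, 0, 0, 0.2, 0, 0, 0, 0, 0, 0, 0.2, 0, 0, 0, 0, 0, 0, 0.2]
}}

```text
time: 3.6
tool_pos: [495.5, -275.1, 37.1]
tcp_rot: [-3.141, -0.0, 1.999]
contact_force: [-0.7, 0.2, 5.8]
grip_width: 35.7
```

The grip width of 35.7 mm matches the 36 mm hub, and the fore-aft offset is about -0.5 mm. Lifting, with the move toward the spindle starting near the end.

>>> {"op": "carry_out", "data": {
  "moves": [0, 0, -0.05, 0, 0, 0, 0.2, 0, 0, -0.12, 0, 0, 0, 0.2, 0, 0, -0.22, 0, 0, 0, 0.2, 0, 0, -0.32, 0, 0, 0, 0.2, 0, 0, -0.39, 0, 0, 0, 0.2, 0, 0, -0.4, 0, 0, 0, 0.2, 0, 0, -0.4, 0, 0, 0, 0.2, 0, 0, -0.4, 0, 0, 0, 0.2]
}}

```text
time: 4.4
tool_pos: [494.8, -274.4, 195.1]
tcp_rot: [-3.139, -0.003, 1.998]
contact_force: [-0.5, 0.3, -1.8]
grip_width: 36.2
```

```bash
python3 -c "
from h import *
delta([575,-53,195],88)
"
```

```text
t 4.4 pos [ 494.8 -274.4  195.1] rot [-179.84   -0.18  114.5 ] F [-0.53  0.31 -1.8 ] w 36.2 | shift [4.206e-01 4.120e-01 4.000e-04] turn [-0.007 -0.005  0.884]
```

>>> {"op": "carry_out", "data": {
  "moves": [0.05, 0.05, 0, 0, 0, 0.12, 0.2, 0.11, 0.11, 0, 0, 0, 0.25, 0.2, 0.18, 0.18, 0, 0, 0, 0.4, 0.2, 0.26, 0.25, 0, 0, 0, 0.55, 0.2, 0.33, 0.32, 0, 0, 0, 0.7, 0.2, 0.39, 0.38, 0, 0, 0, 0.83, 0.2, 0.42, 0.412, 0, 0, 0, 0.97, 0.2, 0.42, 0.412, 0, 0, 0, 1, 0.2]
}}

```text
time: 5.2
tool_pos: [574.8, -50.7, 192.9]
tcp_rot: [-3.134, -0.002, 1.477]
contact_force: [-1.2, 0.1, -2.4]
grip_width: 35.9
```

```bash
python3 -c "
from h import *
delta([575,-53,195],70)
"
```

```text
t 5.2 pos [574.8 -50.7 192.9] rot [-1.7956e+02 -1.4000e-01  8.4600e+01] F [-1.2   0.06 -2.37] w 35.9 | shift [-0.0057  0.001  -0.0054] turn [-0.015 -0.003  0.487]
```

>>> {"op": "carry_out", "data": {
  "moves": [0, 0, 0, 0, 0, 0.15, 0.2, 0, 0, 0, 0, 0, 0.3, 0.2, 0, 0, 0, 0, 0, 0.42, 0.2, 0, 0, 0, 0, 0, 0.485, 0.2, 0, 0, 0, -0.01, 0, 0.485, 0.2, 0, 0, 0, -0.01, 0, 0.485, 0.2, 0, 0, 0, -0.01, 0, 0.485, 0.2, 0, 0, 0, -0.01, 0, 0.485, 0.2]
}}

```text
time: 6.0
tool_pos: [574.7, -50.9, 192.6]
tcp_rot: [-3.138, -0.001, 1.223]
contact_force: [0.0, -0.0, -1.4]
grip_width: 36.1
```

```bash
python3 -c "
from h import *
delta([575,-53,195],70)
c=get_calibration('wrist');im=capture('wrist');cv2.imwrite('pics/w4.png',im[:,:,::-1]);np.save('w4.npy',np.array(c['cam_to_world']))
delta([575,-53,195],70)
u=proj(c,[[606,32,103]])[0];print(u)
x,y=u.astype(int);crop(im,max(x-70,0),max(y-60,0),x+70,y+60,5,'pics/c8.png');print(max(x-70,0),max(y-60,0))
"
```

```text
t 6.0 pos [574.7 -50.9 192.6] rot [-1.7981e+02 -5.0000e-02  7.0070e+01] F [ 0.05 -0.03 -1.39] w 36.1 | shift [-0.0046  0.0026 -0.006 ] turn [-0.006 -0.002  0.002]
t 6.05 pos [574.7 -50.8 192.7] rot [-1.7982e+02 -5.0000e-02  7.0070e+01] F [-0.25  0.15 -0.85] w 36.1 | shift [-0.0049  0.0025 -0.0057] turn [-0.006 -0.002  0.002]
[321.41441206  88.95982088]
251 28
```

View pics/w4.png

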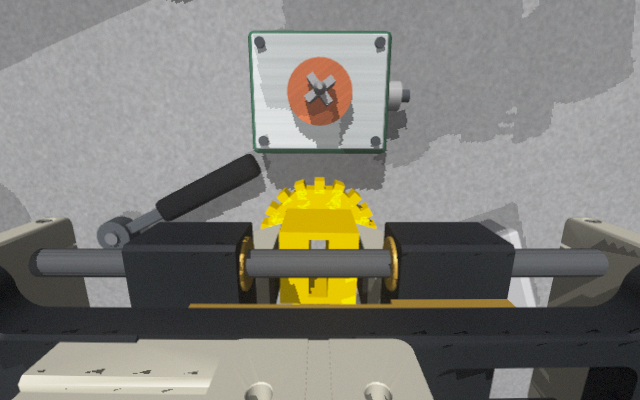

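View pics/c8.png

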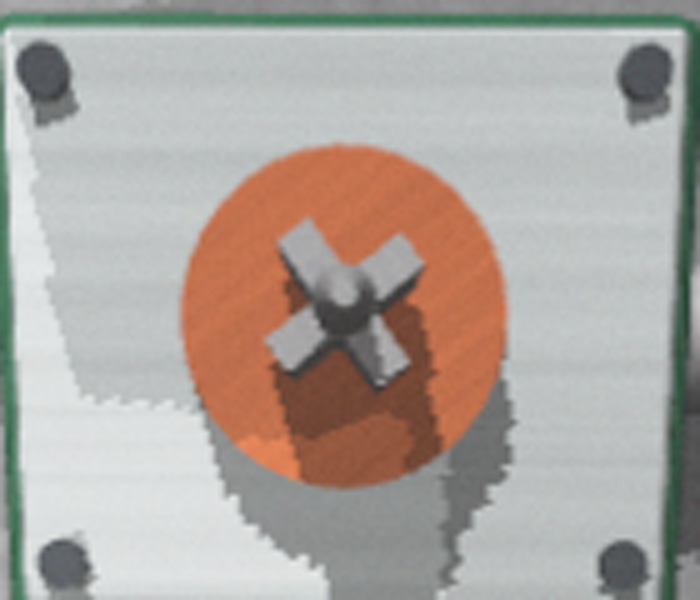

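The close view shows the ribs turned well away from the gearbox axes. The rib ends in the crop are at about (292,229), (415,249), (396,372), (277,357), with the plate centred near (344,315).

```bash
python3 -c "
from h import *
c=get_calibration('wrist');c['cam_to_world']=np.load('w4.npy')
f=lambda a:(np.array(a)+.5)/5-.5+[251,28]
P=plane(c,f([(292,229),(415,249),(396,372),(277,357)]),89);print(P.round(1).tolist(),P.mean(0))
for i,j in((0,2),(1,3)):
    d=P[j]-P[i];print(np.hypot(*d[:2]).round(1),np.degrees(np.arctan2(d[1],d[0])).round(1)%90)
print('tip',plane(c,f([(346,290)]),103))
im=cv2.imread('pics/w4.png')[:,:,::-1].copy();m=copper(im);m[150:]=0
# outer circle of plate
h=cv2.cvtColor(im,cv2.COLOR_RGB2HSV)
n,l,s,ce=cv2.connectedComponentsWithStats(m);i=1+np.argmax(s[1:,4])
ct=max(cv2.findContours((l==i).astype(np.uint8),0,cv2.CHAIN_APPROX_NONE)[0],key=cv2.contourArea);hull=cv2.convexHull(ct)
E=plane(c,hull.reshape(-1,2),59);(cx,cy),r=cv2.minEnclosingCircle(E[:,:2].astype(np.float32));e=cv2.fitEllipse(E[:,:2].astype(np.float32));print('plate',cx,cy,r,e)
# side recheck
S=get_calibration('side');g=lambda a:(np.array(a)+.5)/8-.5+[280,160]
print('side tip', plane(S,g([(352,145)]),103))
# gear hub in hand: front edge hub top and left/right
G=plane(c,[[281,234],[358,234]],192.7-36.5+50);print(G)
o=get_obs();print(o['tool_pos'])
M=Rr.from_euler('xyz',o['tcp_rot']);print(M.inv().apply(G-o['tool_pos']).round(1))
"

```

```text
[[601.5, 46.9, 89.0], [618.0, 37.9, 89.0], [609.4, 22.0, 89.0], [592.9, 30.3, 89.0]] [605.45280436  34.28750468  89.        ]
26.1 17.599999999999994
26.2 16.80000000000001
tip [[605.68371261  34.54800589 103.        ]]
plate 605.2037963867188 34.29563903808594 27.980154037475586 ((605.1895751953125, 34.31663131713867), (55.58980178833008, 55.662960052490234), 84.89932250976562)
side tip [[603.035455    30.54476458 103.        ]]
[[564.34630055 -28.58173412 206.2       ]
 [596.73015932 -40.22827523 206.2       ]]
[574.71558776 -50.82358846 192.7249096 ]
[[ 17.4 -17.4 -13.4]
 [ 17.5  17.  -13.5]]
```

The checks agree: ribs 26.1 and 26.2 mm, plate diameter 55.6 mm. That puts the spindle at (605.3, 34.3) with ribs at 17.2° (mod 90). The gear in hand is aligned with the tool to about 0.5 mm, so the target tool yaw is 107.2°.

```bash
python3 -c "
from h import *
delta([605.2,34.8,193],107.2)
"
```

```text
t 6.05 pos [574.7 -50.8 192.7] rot [-1.7982e+02 -5.0000e-02  7.0070e+01] F [-0.25  0.15 -0.85] w 36.1 | shift [ 0.2272 -0.0013 -0.0005] turn [-0.005 -0.004 -1.238]
```

>>> {"op": "carry_out", "data": {
  "moves": [0.03, 0, 0, 0, 0, -0.12, 0.2, 0.07, 0, 0, 0, 0, -0.25, 0.2, 0.11, 0, 0, 0, 0, -0.4, 0.2, 0.15, 0, 0, 0, 0, -0.55, 0.2, 0.19, 0, 0, 0, 0, -0.7, 0.2, 0.22, 0, 0, 0, 0, -0.85, 0.2, 0.227, 0, 0, -0.005, -0.004, -1, 0.2, 0.227, 0, 0, -0.005, -0.004, -1, 0.2]
}}

```text
time: 6.85
tool_pos: [605.7, 35.2, 192.7]
tcp_rot: [-3.141, 0.0, 1.749]
contact_force: [0.1, 0.4, -1.4]
grip_width: 36.2
```

```bash
python3 -c "
from h import *
delta([605.2,34.8,193],107.2)
"
```

```text
t 6.85 pos [605.7  35.2 192.7] rot [-1.7998e+02  2.0000e-02  1.0019e+02] F [ 0.08  0.42 -1.37] w 36.2 | shift [-0.0008 -0.0014 -0.0008] turn [-0.001  0.001 -0.234]
```

>>> {"op": "carry_out", "data": {
  "moves": [0, 0, 0, 0, 0, -0.1, 0.2, -0.0008, -0.0014, 0.02, 0, 0, -0.2, 0.2, -0.0008, -0.0014, 0.04, 0, 0, -0.234, 0.2, -0.0008, -0.0014, 0.06, 0, 0, -0.234, 0.2, -0.0008, -0.0014, 0.08, 0, 0, -0.234, 0.2, -0.0008, -0.0014, 0.09, 0, 0, -0.234, 0.2, -0.0008, -0.0014, 0.09, 0, 0, -0.234, 0.2, -0.0008, -0.0014, 0.09, 0, 0, -0.234, 0.2]
}}

```text
time: 7.65
tool_pos: [605.3, 34.8, 156.8]
tcp_rot: [-3.141, 0.0, 1.871]
contact_force: [1.1, -0.1, -0.8]
grip_width: 36.0
```

```bash
python3 -c "
from h import *
delta([605.2,34.8,120],107.2)
im=capture('side');crop(im,270,110,390,230,6,'pics/c9.png')
c=get_calibration('wrist');im=capture('wrist');cv2.imwrite('pics/w5.png',im[:,:,::-1])
delta([605.2,34.8,120],107.2)
"
```

```text
t 7.65 pos [605.3  34.8 156.8] rot [-1.7999e+02  2.0000e-02  1.0719e+02] F [ 1.12 -0.12 -0.82] w 36.0 | shift [ 0.0002 -0.0003  0.092 ] turn [-0.     0.001 -0.   ]
t 7.75 pos [605.5  34.8 157.1] rot [1.7998e+02 3.0000e-02 1.0720e+02] F [ 0.16  0.24 -0.48] w 36.1 | shift [ 0.0003 -0.0006  0.0928] turn [0.001 0.001 0.   ]
```

View pics/c9.png

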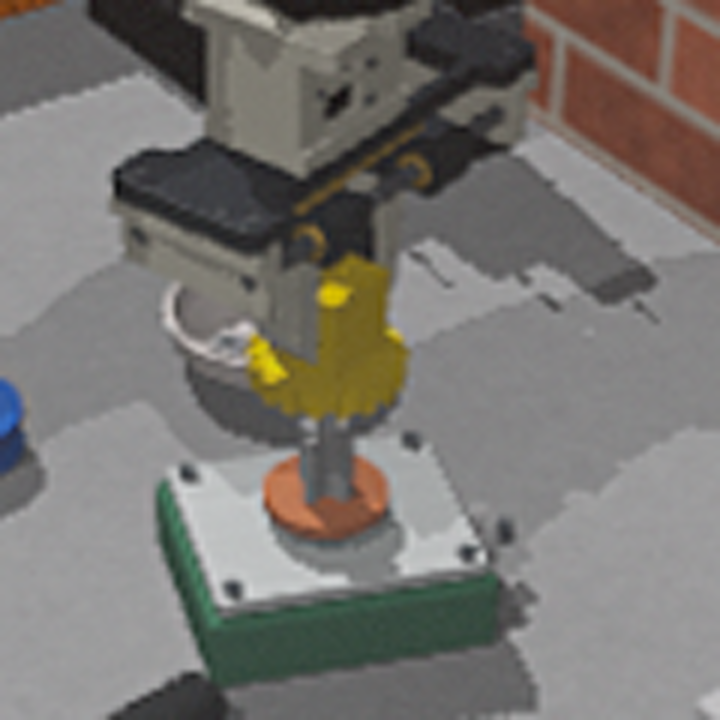

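View pics/w5.png

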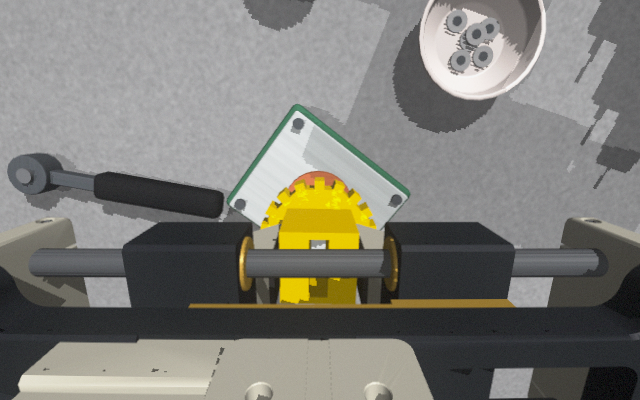

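The side view shows the gear centred over the spindle. I'll descend past the pilot and into the top of the ribs, watching the force.

>>> {"op": "carry_out", "data": {
  "moves": [0.0003, -0.0005, 0.02, 0, 0, 0, 0.2, 0.0003, -0.0005, 0.04, 0, 0, 0, 0.2, 0.0003, -0.0005, 0.055, 0, 0, 0, 0.2, 0.0003, -0.0005, 0.065, 0, 0, 0, 0.2, 0.0003, -0.0005, 0.075, 0, 0, 0, 0.2, 0.0003, -0.0005, 0.082, 0, 0, 0, 0.2, 0.0003, -0.0005, 0.09, 0, 0, 0, 0.2, 0.0003, -0.0005, 0.095, 0, 0, 0, 0.2]
}}

```text
time: 8.55
tool_pos: [605.3, 34.8, 118.9]
tcp_rot: [3.141, 0.001, 1.871]
contact_force: [1.2, 0.3, -0.9]
grip_width: 35.7
```

```bash
python3 -c "
from h import *
delta([605.2,34.8,95],107.2)
"
```

```text
t 8.55 pos [605.3  34.8 118.9] rot [1.7997e+02 3.0000e-02 1.0720e+02] F [ 1.18  0.28 -0.94] w 35.7 | shift [ 0.0001 -0.0002  0.0597] turn [ 0.001  0.001 -0.   ]
```

There is no axial force, and the underside is about 6 mm below the rib tops, so it has meshed. Continuing to the plate.

>>> {"op": "carry_out", "data": {
  "moves": [0, 0, 0.01, 0, 0, 0, 0.2, 0, 0, 0.02, 0, 0, 0, 0.2, 0, 0, 0.03, 0, 0, 0, 0.2, 0, 0, 0.04, 0, 0, 0, 0.2, 0, 0, 0.048, 0, 0, 0, 0.2, 0, 0, 0.055, 0, 0, 0, 0.2, 0, 0, 0.06, 0, 0, 0, 0.2, 0, 0, 0.06, 0, 0, 0, 0.2]
}}

```text
time: 9.35
tool_pos: [605.2, 34.8, 95.1]
tcp_rot: [3.141, 0.001, 1.871]
contact_force: [-1.8, 0.6, 3.0]
grip_width: 36.2
```

```bash
python3 -c "
from h import *
delta([605.2,34.8,86],107.2)
im=capture('side');crop(im,270,110,390,230,6,'pics/c10.png')
delta([605.2,34.8,86],107.2)
"
```

```text
t 9.35 pos [605.2  34.8  95.1] rot [1.7998e+02 3.0000e-02 1.0720e+02] F [-1.84  0.57  3.05] w 36.2 | shift [ 0.     -0.0001  0.0226] turn [0.001 0.001 0.   ]
t 9.4 pos [605.2  34.8  95.2] rot [1.7998e+02 3.0000e-02 1.0720e+02] F [-1.46 -0.72  2.64] w 35.9 | shift [ 0.0001 -0.0001  0.023 ] turn [0.001 0.001 0.   ]
```

View pics/c10.png

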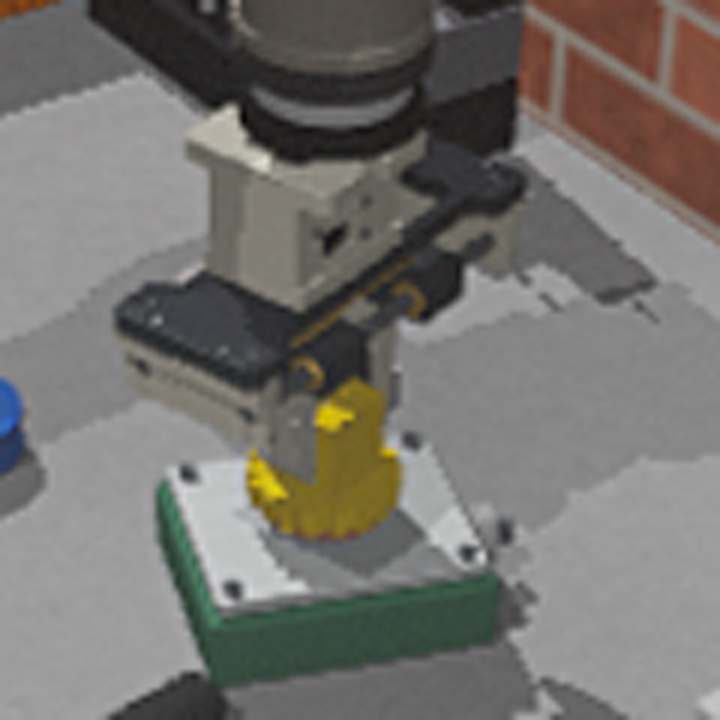

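The gear is down on the plate with about 3 N. Now pressing toward the stop, which should be near TCP z 87.5.

>>> {"op": "carry_out", "data": {
  "moves": [0, 0, 0.003, 0, 0, 0, 0.2, 0, 0, 0.006, 0, 0, 0, 0.2, 0, 0, 0.009, 0, 0, 0, 0.2, 0, 0, 0.012, 0, 0, 0, 0.2, 0, 0, 0.015, 0, 0, 0, 0.2, 0, 0, 0.018, 0, 0, 0, 0.2, 0, 0, 0.018, 0, 0, 0, 0.2, 0, 0, 0.018, 0, 0, 0, 0.2]
}}

```text
time: 10.2
tool_pos: [605.3, 34.8, 88.6]
tcp_rot: [3.141, 0.001, 1.871]
contact_force: [-3.3, -0.2, 7.6]
grip_width: 35.7
```

```bash
python3 -c "
from h import *
delta([605.2,34.8,86],107.2)
"
```

```text
t 10.2 pos [605.3  34.8  88.6] rot [1.7996e+02 4.0000e-02 1.0720e+02] F [-3.27 -0.22  7.6 ] w 35.7 | shift [ 0.0001 -0.0002  0.0065] turn [0.001 0.001 0.   ]
```

>>> {"op": "carry_out", "data": {
  "moves": [0, 0, 0.002, 0, 0, 0, 0.2, 0, 0, 0.004, 0, 0, 0, 0.2, 0, 0, 0.005, 0, 0, 0, 0.2, 0, 0, 0.006, 0, 0, 0, 0.2, 0, 0, 0.006, 0, 0, 0, 0.2, 0, 0, 0.006, 0, 0, 0, 0.2, 0, 0, 0.006, 0, 0, 0, 0.2, 0, 0, 0.006, 0, 0, 0, 0.2]
}}

```text
time: 11.0
tool_pos: [605.3, 34.8, 88.0]
tcp_rot: [3.14, 0.001, 1.871]
contact_force: [-5.9, 1.0, 16.6]
grip_width: 36.1
```

```bash
python3 -c "
from h import *
delta([605.2,34.8,86],107.2)
im=capture('side');crop(im,270,110,390,230,6,'pics/c11.png')
im=capture('wrist');cv2.imwrite('pics/w6.png',im[:,:,::-1])
delta([605.2,34.8,86],107.2)
c=get_calibration('wrist');o=get_obs();M=Rr.from_euler('xyz',o['tcp_rot'])
for z in(101,): print([M.inv().apply(plane(c,[[319,r]],z)-o['tool_pos']).round(1).tolist() for r in (232,233,234,235,236)])
"
```

```text
t 11.0 pos [605.3  34.8  88. ] rot [1.7991e+02 7.0000e-02 1.0721e+02] F [-5.89  0.97 16.65] w 36.1 | shift [ 0.0002 -0.0002  0.0051] turn [0.003 0.002 0.   ]
t 11.1 pos [605.3  34.8  88. ] rot [1.7991e+02 7.0000e-02 1.0722e+02] F [-7.24 -0.85 16.19] w 35.9 | shift [ 0.0001 -0.0002  0.0051] turn [0.003 0.002 0.001]
[[[18.5, 0.5, -13.0]], [[18.0, 0.5, -13.0]], [[17.6, 0.5, -13.0]], [[17.1, 0.5, -13.0]], [[16.6, 0.5, -13.0]]]
```

View pics/c11.png

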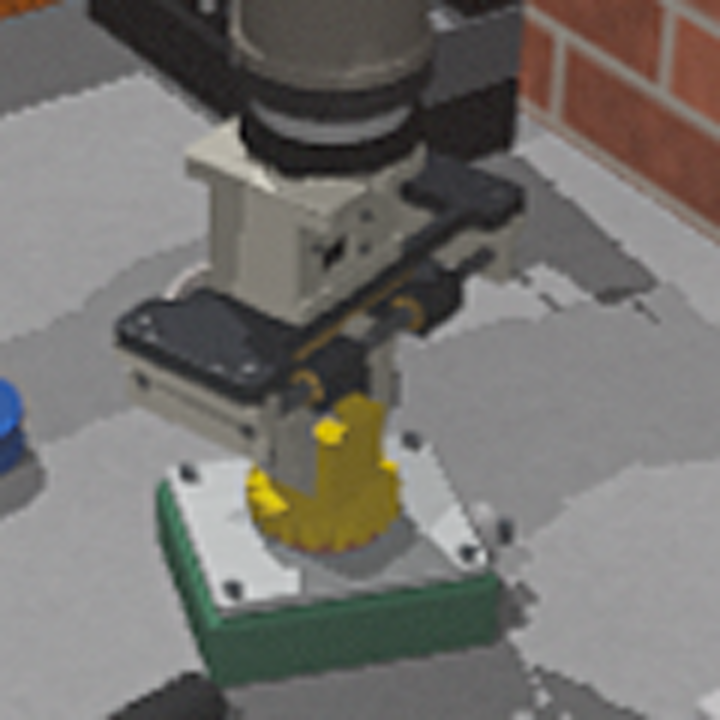

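View pics/w6.png

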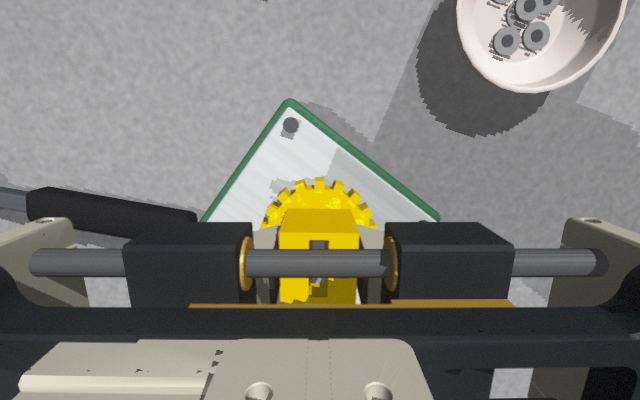

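The force rose from 7.6 to 16.6 N over 0.6 mm, so the plate is on its hard stop. The gear's underside is at about 51 mm, and in the wrist view the hub has not shifted in the pads (front edge still at row 234). The side view shows the plate almost hidden under the rim. Handing in.

```bash
python3 -c "
from plant import *
print(close_job());o=get_obs();print(o['tool_pos'],o['contact_force'],o['grip_width'])"
```

```text
the job is handed in; nothing more can be done
None
the job is handed in; nothing more can be done
```

The yellow gear is on the spindle, hub up and meshed with the splines, with the spring plate pressed to its stop and the gripper still holding it. I handed the job in at about 11 s of the 45 s, and no verdict was reported.

- **Gear:** I took the middle of the three yellow gears by its hub. The jaws closed to about 36 mm, as they should on a 36 mm hub.
- **Spindle:** The wrist view put it at about (605.3, 34.3) mm with the ribs at about 17° (mod 90). That is not in line with the gearbox, so I turned the gear to match.
- **Last checks:**
    - **Position:** TCP at z 88.0 mm, which puts the gear's underside at about 51 mm, the full-down height. The tool was within 0.1 mm and 0.1° of its target over the spindle.
    - **Force:** it rose from 7.6 N to about 16.5 N over the last 0.6 mm, which is the plate meeting its stop.
    - **Grip:** the gear did not slip in the fingers.
- **Disagreements:** My rough side-camera fixes were about 3 to 4 mm off the wrist camera's for both gear and spindle, so I used the wrist's. A sideways force of about 6–7 N remained at the end, probably light rubbing on the splines.
- **Bystanders:** I saw no contact with them, but I did not measure their positions again at the end.

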